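# Hang the saddle hanger in the crossbar's notch on the balance

## Robot

A 6-joint arm with a two-finger parallel gripper is mounted at the origin on the work surface. World frame = base frame: x ahead of the robot, y to its left, z up, the work surface at z = 0. Lengths are in mm, angles in degrees, forces in N, time in s.
With the tool pointing down it reaches from about 300 to 850 mm from the base axis. Payload 4.2 kg.
Tool frame: the origin (TCP) lies midway between the tips of the shut fingers; the grasp point (between the pads) lies 19 mm behind it (env.hold_point_z is the z of the grasp point in the tool frame, in mm); z points along the fingers, y is the direction in which the jaws open and shut (so a half turn about z gives the same grasp; the last joint's range is limited). The gripper opens to 91 mm and grips with 3 to 60 N. Pads are 32 mm wide; open, the fingers measure 118 mm over their backs; the gripper's body (76 mm by 178 mm) begins 60 mm behind the grasp point.
Start: joints at [-73.052, 18.312, 89.639, -0, 72.044, -1.146], TCP at [178.585, -546.581, 213.976] pointing down, gripper open.
Joint ranges: [-177.97, 177.97], [-48.28, 115.42], [12.27, 149.76], [-77.06, 257.06], [2.81, 150.46], [-146.56, 146.56]. Speed limits (degrees/s): [147.25, 147.25, 180, 180, 180, 180].

## Interface

Orientations are given as [roll, pitch, yaw] about the fixed x, y, z axes, in that order (R = Rz(yaw) Ry(pitch) Rx(roll)).
In Python, from workcell import env, grab_frame, camera_params, spotter gives the robot as it stands. The module is installed in compiled form; this text tells all that it offers.
- The arm moves only by the shell command python3 -m jog 'ROWS' [FORCE]. ROWS is text: rows parted by semicolons, each of 7 numbers parted by spaces: the turn, a rotation vector about the world's x, y, z in units of 5 degrees (1.0 is 5 degrees), then the shift along the world's x, y, z in units of 25 mm (1.0 is 25 mm), then the opening, from 0 (shut) to 1 (fully open). A call has 1 to 5 rows; each row is the pose to reach, as a shift and turn from the pose commanded when the call began; what a row does not reach only later rows make up. A row lasts 1/8 s, in which the tool goes at most 62.5 mm and 10.7 degrees, less where a joint would pass 70% of its speed; a pose out of reach is approached as far as the arm can. A call with a gripper value outside its range is refused whole. The fingers move at their own pace and stop on an object; FORCE is the grip in N (left out, the last holds). Time passes only in rows, so rows that repeat a pose let the fingers close. It gives the time, the measured TCP pose, the force and the opening at its end, in the units of the state.
- env.state(): the state, without advancing time (a new reading comes with each control period).
- grab_frame(name): name is "scene" or "side" or "wrist"; returns the picture (384x512x3 uint8, red, green, blue); there is no depth.
- camera_params(name): a dict with "K" (3x3 intrinsics, pixels), "dist" ([k1, k2, p1, p2, k3] as OpenCV has them; the pictures are not rectified), "rvec" (rotation vector, rad) and "tvec" (3), from world to camera coordinates, as OpenCV has them. Camera axes: x right, y down, z forward; pixel columns grow to the right and rows downward; lengths in mm; the calibration is good to about 2 mm. A picture is of the moment at which its call begins: read the wrist's pose just before it. camera_params takes no time and is no camera call; for the wrist camera it gives the pose at the moment of the call.
- env.job_done(): hands the job in, once; it reports no verdict.
Trained networks look in the newest picture that a camera, given by its name, has taken for a name from the list of things; names that differ only in an ending like _2 or _b are one class to them, and where a whole thing is asked for, a point or a joint stands for the part that bears it (a point fixed in the world has none). Each returns a list of dicts, best first, with "conf" (0 to 1); they miss things now and then, are a little off and sometimes report something else, mostly with a low value. They report only what shows in the picture. A call takes as long as a camera call. They do not tell look-alikes from the thing itself.
- spotter.look_for(query, camera): "box" ([left, top, width, height] in pixels, round what is visible of it).
- spotter.trace(query, camera): "region" (384x512 bool, what is visible of it) and "box" ([left, top, width, height] in pixels, round what is visible of it).
The state is a dict: "time_s": time; "qpos": joint angles; "qvel": joint speeds; "effort": joint torques, N m; "ee_pos": TCP position; "ee_rot": TCP orientation; "force": force on the tool from outside, world axes, zero at the start; "torque": the same for the moment, N m; "gripper_width": finger opening in mm.
Only numpy, scipy, OpenCV 4.12 (cv2) and the standard library are available. Lean on these libraries where they do the work, as an engineer would, in place of code of your own. Each camera call takes 0.05 s, during which the arm holds its last target. There are 200 camera calls.

## Task

Take the U-shaped steel saddle hanger out of its tilted rest by its handle block, set it astride the crossbar of the weighing frame on the balance, handle up, and work it gently along the bar until it drops fully into the bar's notch. Let go and leave it hanging there upright and still, without pushing or tipping the other things on the bench.

Things in the scene. Friction and masses are not known exactly. Their poses are not given: they have to be found in the camera images.
- hanger_center (a point): Centre of the saddle hanger: a rigid inverted U of steel strap with a grey handle block on top, 106 mm high, 0.15-0.28 kg. Half-way up, 53 mm above the leg ends. z: from legs to handle; y: across the 30 mm strap, the way the bar runs through the U. Starts leaning in the rest, z tilted 35 deg from vertical towards the rest's -x. Mass centre is below the bridge, so it hangs upright.
- hanger_handle (a point): Centre of the hanger's plastic handle block, 33 mm above hanger_center along the hanger's z. Block 12 mm thick along the hanger's y (pinch it this way), 26 mm along x, 40 mm high; it stands on the 30 mm wide (y), 36 mm long (x) bridge, whose upper face is 20 mm below this point.
- hanger_seat (a point): Middle of the underside of the hanger's bridge, the face that rests on the bar; 7 mm above hanger_center, 26 mm below hanger_handle. From here the two legs reach 60 mm down, each 5 mm thick, inner faces 26 mm apart along x, outer 36 mm. Axes as the hanger.
- rest: White tilted rest, fixed. Base 110 (x) x 90 (y) mm, top of its back about 75 mm above the bench. It holds the hanger's leg ends in a V tilted 35 degrees about its own y, so the hanger leans towards its -x and is drawn out along the hanger's own z (sides are open). Origin at the centre of its underside.
- balance: White precision balance, fixed, with a weighing frame on its pan: two posts 190 mm apart along its y carry a level steel crossbar. Origin on the bench right under the frame's middle; housing from 175 mm towards -x (display) to 115 mm towards +x, 210 mm wide, 92 mm high with pan and frame foot. Its y runs along the bar. The bar is clamped; it holds still against up to about 60 N.
- frame_mid (a point): Half-way between the posts, level with the crossbar's top (200 mm up; nothing of the frame is higher). Axes as balance, y along the bar. Bar 13 mm wide, 20 deep, 290 long; the hanger can ride within 70 mm either side. The bar's top has one square notch 38 mm long, 8 deep, open to both sides, its centre anywhere within 45 mm either side of here, not measured: look or feel for it.
- vial_block: White block 100 x 85 x 28 mm holding five small capped vials (72 mm high over all); standing on the bench, a bystander to be left alone; origin at the centre of its underside.
- vial: Single small amber vial, 26 mm diameter, 52 mm high, on the far side of the tilted rest; standing on the bench, a bystander to be left alone; origin at the centre of its underside.
- wash_bottle: White plastic bottle, 64 mm diameter, 160 mm high; standing on the bench, a bystander to be left alone; origin at the centre of its underside.
- jar: Glass jar with white lid, 70 mm diameter, 85 mm high; standing on the bench, a bystander to be left alone; origin at the centre of its underside.
- tweezers: Dark steel tweezers lying beyond the vial block, 125 mm long, 8 mm high; standing on the bench, a bystander to be left alone; origin at the centre of its underside.
- red_bin: Open red plastic bin 170 x 100 x 75 mm; standing on the bench, a bystander to be left alone; origin at the centre of its underside.
- dish: Clear closed round dish, 90 mm diameter, 16 mm high; standing on the bench, a bystander to be left alone; origin at the centre of its underside.
There are look-alikes about, which are no part of the job. Of the things shaped like the part that bears hanger_center, the bare steel one is meant.

How it is judged:
By the outcome, as a careful person would: the job done as asked, in the order asked, and still so for the second after the job is handed in, with the robot touching nothing.
It also fails if it takes over 67 s, if anything falls off the work surface, if the arm or the gripper's body presses on something with over 40 N, if the wrist force passes 120 N, or if a joint passes its speed limit or range.

## Working session

There is one attempt and no reset: what is moved stays moved. The work goes in short steps, Python scripts to look and compute and a shell command to move; the robot and the scene stay as the last step left them, time stands still between calls to the robot, and variables do not carry over. Pictures are saved under pics/ and viewed, about 8 in all and at most 12, crops included, and the job is handed in when it is done.

```bash
mkdir -p pics; python3 - <<'E'
from workcell import env, grab_frame, camera_params, spotter
import cv2, numpy as np
a=grab_frame("scene"); b=grab_frame("side")
cv2.imwrite("pics/scene.png",cv2.cvtColor(cv2.resize(a,(800,600),interpolation=cv2.INTER_CUBIC),cv2.COLOR_RGB2BGR))
cv2.imwrite("pics/side.png",cv2.cvtColor(cv2.resize(b,(800,600),interpolation=cv2.INTER_CUBIC),cv2.COLOR_RGB2BGR))
for n in("scene","side"):
    p=camera_params(n);R=cv2.Rodrigues(np.array(p["rvec"],float))[0];print(n,(-R.T@np.array(p["tvec"],float).ravel()).round(),R.round(2).tolist(),np.round(p["K"],1).tolist(),p["dist"])
    for q in("hanger_center","rest","balance"):
        print(q,[(d["box"],round(d["conf"],2)) for d in spotter.look_for(q,n)][:4])
print(env.state()); print(env.hold_point_z)
E
```

```text
scene [ 752. -447.  971.] [[0.81, 0.59, 0.01], [0.5, -0.68, -0.54], [-0.31, 0.44, -0.84]] [[366.6, 0.0, 258.4], [0.0, 366.6, 192.5], [0.0, 0.0, 1.0]] [0.01130524 0.         0.         0.         0.        ]
hanger_center [([308.1, 113.9, 12.3, 32.4], 0.8), ([341.1, 119.6, 28.6, 18.7], 0.76), ([242.0, 139.9, 31.8, 16.9], 0.68), ([253.7, 101.1, 31.1, 22.7], 0.63)]
rest [([295.5, 130.1, 36.6, 31.9], 0.69)]
balance [([214.1, 157.7, 119.4, 126.6], 0.77)]
side [-304. 1073. 1331.] [[-0.83, -0.56, -0.01], [-0.37, 0.56, -0.74], [0.42, -0.61, -0.67]] [[497.8, 0.0, 263.5], [0.0, 497.8, 192.9], [0.0, 0.0, 1.0]] [-0.05286406  0.          0.          0.          0.        ]
hanger_center [([251.1, 266.2, 33.5, 14.1], 0.89), ([242.1, 297.8, 32.6, 30.2], 0.8), ([203.4, 263.4, 13.3, 15.2], 0.59), ([145.2, 288.0, 29.6, 20.9], 0.59)]
rest [([191.5, 265.6, 35.6, 31.1], 0.85)]
balance [([201.6, 149.9, 93.7, 86.8], 0.78)]
{'time_s': 0.4, 'qpos': array([-7.30536571e+01,  1.83176721e+01,  8.96501145e+01, -1.11330816e-03,
        7.20434668e+01, -1.14830293e+00]), 'qvel': array([-0.06638437, -0.06785764, -0.13466046,  0.0774225 , -0.02436718,
        0.08442478]), 'effort': array([-2.94038773e-05, -4.11889744e+01, -2.31915879e+01,  7.26565719e-02,
        3.97823460e-02, -5.55407053e-05]), 'ee_pos': array([ 178.54016356, -546.50750018,  213.84257385]), 'ee_rot': array([-1.79988728e+02,  8.33278196e-04,  1.80949892e+01]), 'force': array([ 0.09289787, -0.30676685, -0.3613554 ]), 'torque': array([0.00125048, 0.01300574, 0.02263836]), 'gripper_width': 91.46130792192147}
-18.8
```

View pics/scene.png

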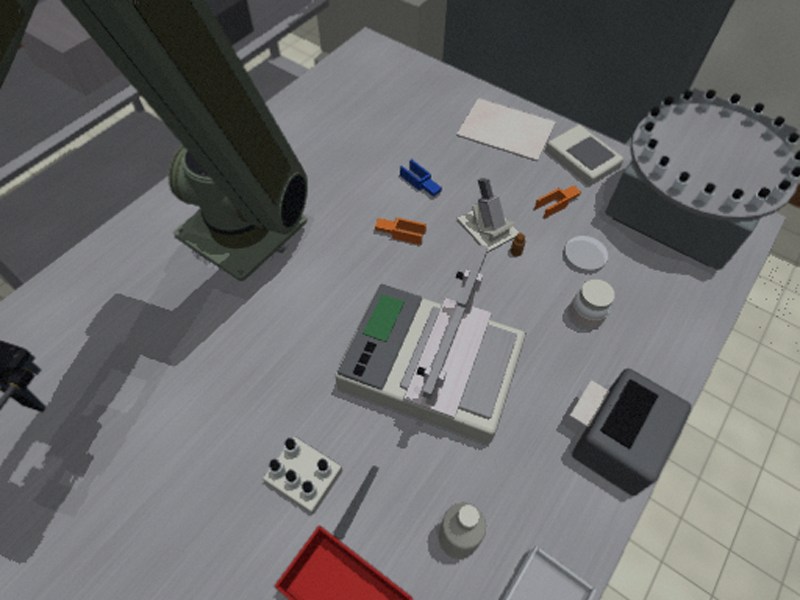

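View pics/side.png

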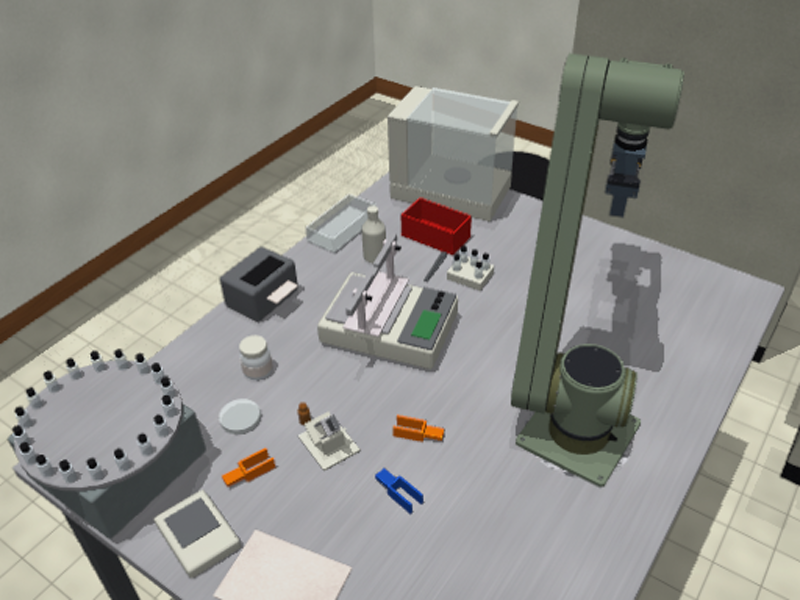

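The first view shows the robot at left. The candidates for the hanger, in 800 px scene pixels, are orange (400,230), orange (557,200), blue (420,178), and the bare steel one in the white rest (488,205). Steel in the rest fits the description. I'll confirm it with one crop, which also shows the bar.

```bash
cat > h.py <<'E'
import cv2, numpy as np
from workcell import env, grab_frame, camera_params, spotter
def P(n):
    p=camera_params(n);return [np.array(p[k],float) for k in("K","dist","rvec","tvec")]
def proj(p,X): return cv2.projectPoints(np.array(X,float).reshape(-1,3),p[2],p[3],p[0],p[1])[0].reshape(-1,2)
def ray(p,uv):
    R=cv2.Rodrigues(p[2])[0];n=cv2.undistortPoints(np.array(uv,float).reshape(1,1,2),p[0],p[1]).ravel()
    d=R.T@np.array([n[0],n[1],1]);return -R.T@p[3].ravel(),d/np.linalg.norm(d)
def onz(p,uv,z):
    c,d=ray(p,uv);return c+d*(z-c[2])/d[2]
def tri(ps,uvs):
    A=np.zeros((3,3));b=np.zeros(3)
    for p,uv in zip(ps,uvs):
        c,d=ray(p,uv);M=np.eye(3)-np.outer(d,d);A+=M;b+=M@c
    return np.linalg.solve(A,b)
def crop(im,x,y,w,s):
    h=w*3//4;c=im[y:y+h,x:x+w];return cv2.resize(c,(400*s,300*s) if s else None,interpolation=cv2.INTER_CUBIC)
def save(n,im): cv2.imwrite("pics/"+n,cv2.cvtColor(im,cv2.COLOR_RGB2BGR))
E
python3 - <<'E'
from h import *
a=grab_frame("scene");b=grab_frame("side")
save("crop1.png",np.vstack([np.hstack([crop(a,278,108,72,1),crop(b,180,255,64,1)]),np.hstack([crop(a,240,150,120,1),crop(b,200,140,100,1)])]))
ps=[P("scene"),P("side")]
# rough
print("rest",onz(ps[0],(313,145),10),onz(ps[1],(209,282),10))
E
```

```text
rest [437.60285576 318.607665    10.        ] [434.30758325 326.0049072   10.        ]
```

View pics/crop1.png

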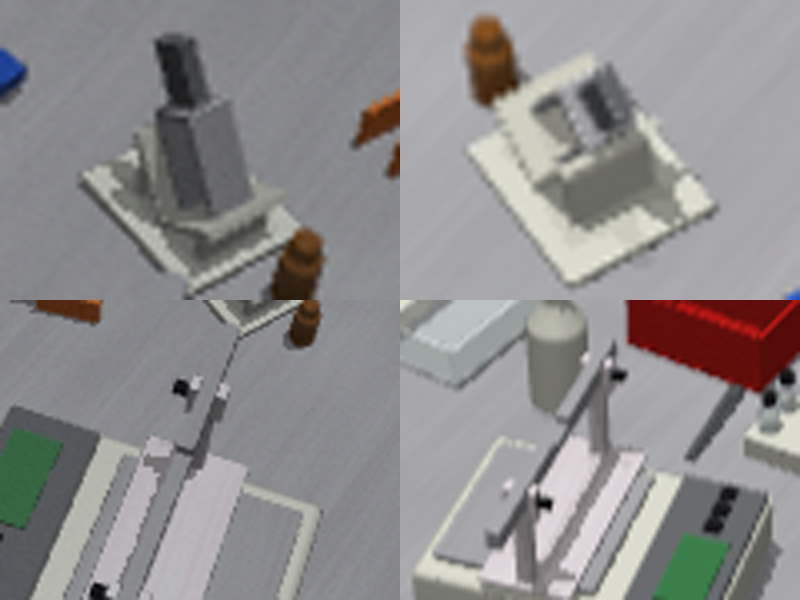

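The crop confirms the bare steel hanger leaning in the rest: its handle is at scene (310,121) and side (213,270), in native pixels.

```bash
python3 - <<'E'
from h import *
ps=[P("scene"),P("side")]
S=lambda u,v:(278+u*.18,108+v*.18)
D=lambda u,v:(180+(u-400)*.16,255+v*.16)
S2=lambda u,v:(240+u*.3,150+(v-300)*.3)
D2=lambda u,v:(200+(u-400)*.25,140+(v-300)*.25)
for z in(4,8):
  print(z,"scene corners L,B,R",[onz(ps[0],S(*c),z)[:2].round(1).tolist() for c in((82,178),(190,290),(303,237))])
  print(z,"side corners L,B,R,T",[onz(ps[1],D(*c),z)[:2].round(1).tolist() for c in((468,145),(575,280),(717,208),(595,55))])
print("handle",tri(ps,[S(182,72),D(607,97)]))
print("bar far(side) / near(rest) ends side",onz(ps[1],D2(612,346),200),onz(ps[1],D2(495,538),200))
print("bar rest end, scene",onz(ps[0],S2(240,332),200))
for q,z in(("vial",26),("jar",42),("wash_bottle",80),("vial_block",20),("dish",8)):
  for i,n in enumerate(("scene","side")):
    r=spotter.look_for(q,n)
    if r:
      l,t,w,h=r[0]["box"];print(q,n,round(r[0]["conf"],2),onz(ps[i],(l+w/2,t+h/2),z)[:2].round())
E
```

```text
4 scene corners L,B,R [[368.0, 300.6], [467.7, 266.0], [501.7, 341.7]]
4 side corners L,B,R,T [[498.5, 344.2], [395.1, 381.0], [361.7, 302.9], [480.8, 256.6]]
8 scene corners L,B,R [[369.6, 297.5], [468.9, 263.1], [502.8, 338.5]]
8 side corners L,B,R,T [[496.1, 346.4], [392.9, 383.1], [359.7, 305.2], [478.4, 259.1]]
handle [405.76690345 331.60177099  95.11694793]
bar far(side) / near(rest) ends side [ 575.83570494 -138.45001051  200.        ] [504.81353248 134.16655242 200.        ]
bar rest end, scene [523.91525797 122.9261114  200.        ]
vial scene 0.46 [524. 303.]
vial side 0.41 [506. 308.]
jar scene 0.7 [704. 242.]
jar side 0.7 [708. 247.]
wash_bottle scene 0.88 [ 734. -254.]
wash_bottle side 0.81 [ 727. -242.]
vial_block scene 0.67 [ 562. -302.]
vial_block side 0.77 [ 465. -332.]
dish scene 0.94 [637. 380.]
dish side 0.88 [637. 383.]
```

```bash
python3 -m jog '0 0 0 0 0 2.5 1;0 0 0 0.5 1 5 1;0 0 0 2 3 7 1;0 0 0 3.3 5.2 7.5 1;0 0 0 4.6 7.4 8 1'; python3 -m jog '0 0 0 1.3 2.1 0 1;0 0 0 2.6 4.2 0 1;0 0 0 3.9 6.3 0 1;0 0 0 5.2 8.4 0 1;0 0 0 6.5 10.5 0 1'
python3 - <<'E'
from h import *
s=env.state();print(s["ee_pos"],s["ee_rot"])
p=P("wrist");R=cv2.Rodrigues(p[2])[0];print(-R.T@p[3].ravel(),R.T.round(2),p[0].round(),p[1])
print(proj(p,[[505,134,200],[576,-138,200],[432,322,0]]))
E
```

```text
time_s: 1.62
ee_pos: [281.6, -381.8, 409.4]
ee_rot: [179.9, -0.1, 18.0]
force: [0.4, -0.1, 0.7]
gripper_width: 91.1
time_s: 2.25
ee_pos: [444.0, -118.7, 408.5]
ee_rot: [180.0, -0.0, 18.1]
force: [0.6, -0.9, -0.3]
gripper_width: 91.3
[ 443.95665081 -118.65452031  408.46503188] [ 1.79950121e+02 -4.20560344e-02  1.80912611e+01]
[524.87108029 -91.82957534 579.37207123] [[ 0.31 -0.91 -0.28]
 [-0.95 -0.3  -0.09]
 [ 0.    0.3  -0.96]] [[285.   0. 253.]
 [  0. 285. 192.]
 [  0.   0.   1.]] [-0.06515899  0.          0.          0.          0.        ]
[[ 78.45160335  64.84378303]
 [300.19627464  76.35614349]
 [ 41.07722831  86.77519172]]
```

```bash
python3 -m jog '0 0 0 0 2.4 -0.5 1;0 0 0 0 4.4 -1.5 1;0 0 0 0 4.4 -3 1;0 0 0 0 4.4 -3 1'
python3 - <<'E'
from h import *
s=env.state();print(s["ee_pos"],s["ee_rot"])
a=grab_frame("wrist");p=P("wrist");np.savez("w1.npz",a=a,K=p[0],d=p[1],r=p[2],t=p[3])
save("w1.png",cv2.resize(a,(800,600),interpolation=cv2.INTER_CUBIC))
E
```

```text
time_s: 2.75
ee_pos: [441.6, -9.9, 331.1]
ee_rot: [-179.9, 0.3, 18.2]
force: [-0.1, -0.6, -0.5]
gripper_width: 91.1
[441.63087075  -9.87793623 331.14647989] [-179.89801011    0.31143104   18.17636141]
```

View pics/w1.png

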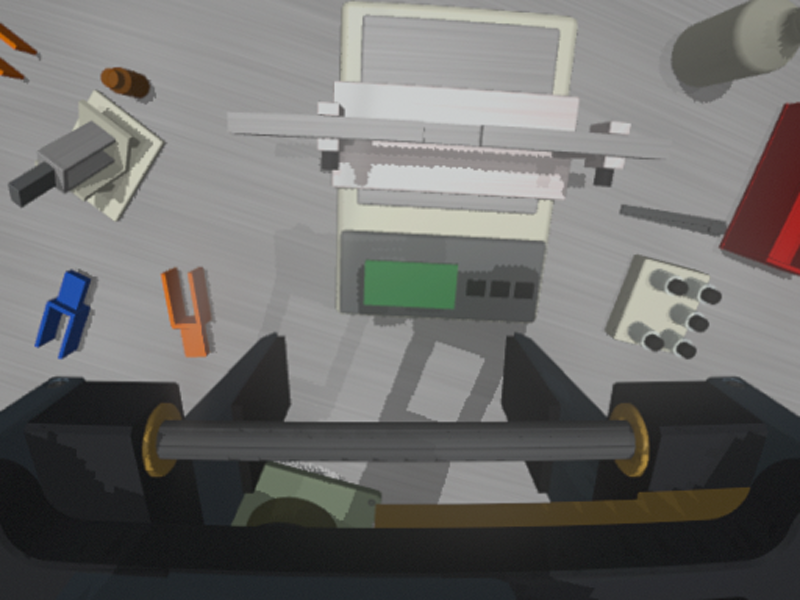

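The balance is upper middle and the bar runs from (228,122) to about (663,155). Two faint lines at x≈424 and 482 look like the notch edges. The rest is at upper left. I'll enlarge the bar.

```bash
python3 - <<'E'
from h import *
a=np.load("w1.npz")["a"]
f=lambda x,y,w,h,s:cv2.resize(a[y:y+h,x:x+w],(w*s,h*s),interpolation=cv2.INTER_CUBIC)
o=np.zeros((600,800,3),np.uint8)
o[0:200]=f(140,60,160,40,5); o[200:400]=f(280,70,160,40,5)
o[400:600,:]=cv2.resize(a[50:140,0:120],(800,600))[200:400]*0
o[400:600,:400]=cv2.resize(a[45:145,0:120],(240,200)).repeat(1,0)[:, :240].repeat(1,1) if 0 else cv2.resize(a[60:110,0:100],(400,200),interpolation=cv2.INTER_CUBIC)
o[400:600,400:]=cv2.resize(a[70:95,250:300],(400,200),interpolation=cv2.INTER_CUBIC)
save("w1c.png",o)
E
```

```text
(no output)
```

View pics/w1c.png

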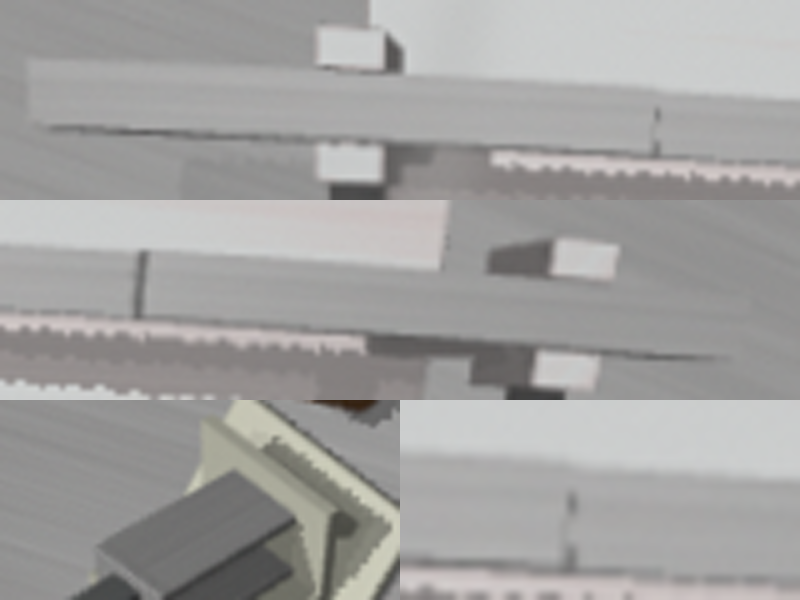

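The bar's top face is clear: left end at native (145.4,78.4), right end at (427,96). The notch edges are at about (271.4,85) and (309,87).

```bash
python3 - <<'E'
from h import *
w=np.load("w1.npz");p=[w["K"],w["d"],w["r"],w["t"]]
L,R,a,b=[onz(p,q,200)[:2] for q in((145.4,78.4),(427,96),(271.4,85),(309.2,87.2))]
print(L,R,a,b,"len",np.linalg.norm(L-R),"notch",np.linalg.norm(a-b))
# line fit on edges
e=[onz(p,q,200)[:2] for q in((140+385/5,60+75/5),(140+385/5,60+142/5),(280+440/5,70+69/5),(280+440/5,70+142/5),(140+650/5,60+90/5),(140+650/5,60+157/5))]
print([x.round(1).tolist() for x in e])
c1=(e[0]+e[1])/2;c2=(e[2]+e[3])/2;d=(c1-c2)/np.linalg.norm(c1-c2);print("centre",c1,c2,"yaw of y",np.degrees(np.arctan2(-d[0],d[1])))
m=(L+R)/2;print("mid",m,"notch s",(a-m)@d,(b-m)@d)
E
```

```text
[514.69165099 127.57102097] [ 590.54910512 -153.08934801] [547.47256653   4.22281331] [557.6527664  -32.79733269] len 290.7311405138813 notch 38.39437041435553
[[539.6, 59.1], [527.3, 55.5], [580.4, -88.6], [567.2, -94.5], [553.4, 7.8], [541.2, 3.5]]
centre [533.4303127   57.28254719] [573.81666383 -91.539701  ] yaw of y 15.182875701063749
mid [552.62037806 -12.75916352] notch s 17.73743344777772 -20.65671939959835
```

```bash
cat >> h.py <<'E'
from scipy.spatial.transform import Rotation as Ro
def target(yaw,tilt):  # tool pointing down at yaw, then tilted so that fingers point towards its own +x
    a=np.radians(yaw);return Ro.from_rotvec(-np.radians(tilt)*np.array([-np.sin(a),np.cos(a),0]))*Ro.from_euler("xyz",[180,0,yaw],degrees=True)
def delta(Rt,pt):
    s=env.state();R0=Ro.from_euler("xyz",s["ee_rot"],degrees=True)
    return ((Rt*R0.inv()).as_rotvec(degrees=True)/5).round(3),((np.array(pt)-s["ee_pos"])/25).round(3)
E
python3 - <<'E'
from h import *
Rt=target(-20,35);print(Rt.as_matrix().round(2));hz=-Rt.as_matrix()[:,2]
H=np.array([406,331.6,95]);print(hz,H+81*hz,delta(Rt,H+91*hz), delta(Rt,H+180*hz))
E
```

```text
[[ 0.77 -0.34  0.54]
 [-0.28 -0.94 -0.2 ]
 [ 0.57  0.   -0.82]]
[-0.53898554  0.19617469  0.81915204] [362.34217088 347.49015029 161.35131559] (array([-0.121, -7.143, -7.38 ]), array([-3.439, 14.395, -6.543])) (array([-0.121, -7.143, -7.38 ]), array([-5.358, 15.094, -3.627]))
```

```bash
python3 -m jog '0 -1.4 -1.4 -0.8 2.3 0 1;0 -2.8 -2.9 -1.6 4.6 0 1;0 -4.3 -4.4 -2.5 6.9 0 1;-0.1 -5.7 -5.9 -3.3 9.2 0 1;-0.12 -7.143 -7.38 -4.1 11.5 -0.5 1'
python3 - <<'E'
from h import *
s=env.state();print(s["ee_pos"],s["ee_rot"],s["qpos"].round())
Rt=target(-20,35);hz=-Rt.as_matrix()[:,2];H=np.array([406,331.6,95]);print(delta(Rt,H+91*hz))
E
```

```text
time_s: 3.42
ee_pos: [385.1, 190.3, 341.6]
ee_rot: [178.3, -26.0, -9.3]
force: [0.9, -2.7, 0.4]
gripper_width: 91.4
[385.14953519 190.29076822 341.59158014] [178.26618131 -25.96819269  -9.30418765] [ 41.  -8. 106. -23.  68. 147.]
(array([-0.168, -1.825, -1.959]), array([-1.128,  6.366, -6.882]))
```

Joint 6 is at its limit for this yaw, so I'll use the half-turned grasp instead (yaw 160, j6≈-27).

```bash
python3 - <<'E'
from h import *
s=env.state();print(delta(target(25,0),s["ee_pos"]))
E
```

```text
(array([-0.377,  5.27 ,  6.82 ]), array([0., 0., 0.]))
```

```bash
python3 -m jog '-0.08 1.05 1.36 0 0 0 1;-0.15 2.1 2.73 0 0 0 1;-0.23 3.16 4.1 0 0 0 1;-0.3 4.2 5.5 0 0 0 1;-0.377 5.27 6.82 0 0 0 1'; python3 -m jog '0 0 2.1 0 0 0 1;0 0 4.2 0 0 0 1;0 0 6.3 0 0 0 1;0 0 8.4 0 0 0 1;0 0 10.5 0 0 0 1';python3 -m jog '0 0 2.1 0 0 0 1;0 0 4.2 0 0 0 1;0 0 6.3 0 0 0 1;0 0 8.4 0 0 0 1;0 0 10.5 0 0 0 1'
python3 - <<'E'
from h import *
s=env.state();print(s["ee_pos"],s["ee_rot"],s["qpos"].round())
Rt=target(160,-35);hz=-Rt.as_matrix()[:,2];H=np.array([406,331.6,95]);print(hz,delta(Rt,H+91*hz))
E
```

```text
time_s: 4.05
ee_pos: [386.3, 188.8, 341.7]
ee_rot: [179.9, 0.2, 25.0]
force: [-0.5, 0.9, 0.5]
gripper_width: 91.4
time_s: 4.68
ee_pos: [386.2, 189.0, 341.3]
ee_rot: [179.7, 0.1, 77.7]
force: [-0.6, -0.2, -0.2]
gripper_width: 91.2
time_s: 5.3
ee_pos: [386.2, 189.0, 341.3]
ee_rot: [179.6, 0.3, 130.2]
force: [-0.3, 0.1, 0.6]
gripper_width: 91.5
[386.24208962 188.95415527 341.29594713] [179.62833084   0.34920953 130.15497702] [ 25.   1.  93.  -0.  85. -15.]
[-0.53898554  0.19617469  0.81915204] (array([-4.071, -5.703,  5.761]), array([-1.172,  6.42 , -6.87 ]))
```

```bash
python3 -m jog '-0.8 -1.14 1.15 -0.2 1.8 0 1;-1.63 -2.28 2.3 -0.5 3.6 -0.8 1;-2.44 -3.42 3.46 -0.8 5 -2.5 1;-3.26 -4.56 4.6 -1 6 -4.5 1;-4.07 -5.7 5.76 -1.17 6.42 -6.2 1';python3 -m jog '0 0 0 0 0 -0.67 1;0 0 0 0 0 -0.67 1'
python3 - <<'E'
from h import *
s=env.state();print(s["ee_pos"],s["ee_rot"],s["qpos"].round())
a=grab_frame("wrist");p=P("wrist");np.savez("w2.npz",a=a,K=p[0],d=p[1],r=p[2],t=p[3])
save("w2.png",cv2.resize(a,(800,600),interpolation=cv2.INTER_CUBIC))
H=np.array([406,331.6,95]);hz=-target(160,-35).as_matrix()[:,2];print(proj(p,[H,H+20*hz,H-20*hz]))
E
```

```text
time_s: 5.92
ee_pos: [356.6, 352.8, 184.8]
ee_rot: [179.7, 35.1, 159.7]
force: [-0.1, 0.4, -0.5]
gripper_width: 91.3
time_s: 6.18
ee_pos: [356.9, 350.1, 168.2]
ee_rot: [180.0, 34.9, 159.5]
force: [-0.2, 0.2, 0.0]
gripper_width: 91.1
[356.85355777 350.14865823 168.21914346] [179.97311225  34.92057144 159.50658306] [ 66.  13. 114. -42.  58.  21.]
[[250.75508849 194.60167509]
 [250.555261   201.40953457]
 [250.92903227 188.67974785]]
```

View pics/w2.png

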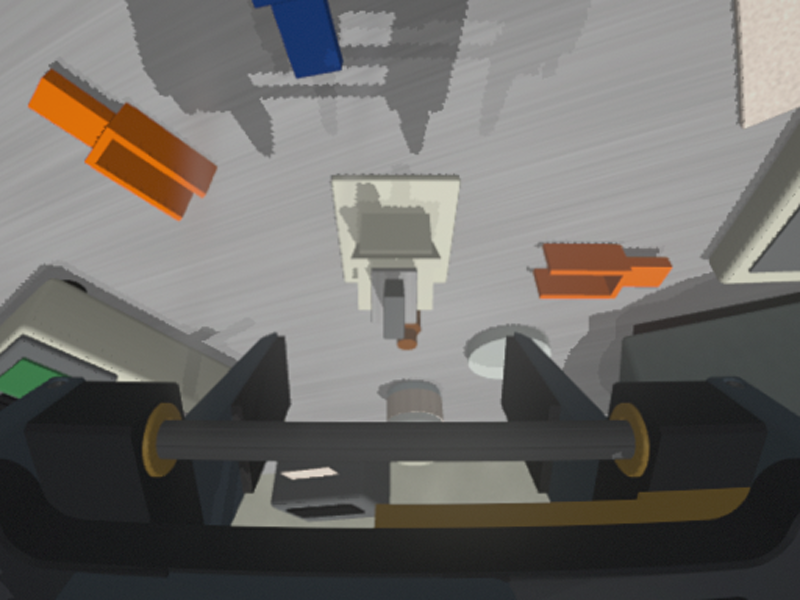

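The handle is at about (394,310), midway between the fingers. The wrist view looks down the hanger axis. I'll overlay a wireframe of the model to refine.

```bash
python3 - <<'E'
from h import *
w=np.load("w2.npz");p=[w["K"],w["d"],w["r"],w["t"]];a=w["a"]
R=target(160,-35).as_matrix();hz=-R[:,2];hy=R[:,1];hx=np.cross(hy,hz)
H=np.array([406,331.6,95])
s=10;x0,y0=205,105;im=cv2.resize(a[y0:y0+120,x0:x0+100],(500,600),interpolation=cv2.INTER_CUBIC)
im2=im.copy()
def box(c,dx,dy,z0,z1,col):
    v=[c+i*dx/2*hx+j*dy/2*hy+z*hz for z in(z0,z1) for i,j in((-1,-1),(1,-1),(1,1),(-1,1))]
    q=((proj(p,v)+0.5-[x0,y0])*5-0.5).round().astype(int)
    for k in range(4):
        for e in((k,(k+1)%4),(k+4,(k+1)%4+4),(k,k+4)): cv2.line(im2,tuple(map(int,q[e[0]])),tuple(map(int,q[e[1]])),col,1)
box(H,26,12,-20,20,(255,0,0)); box(H,36,30,-26,-20,(0,0,255))
save("w2c.png",np.hstack([im[:,:400],im2[:,:400]]))
E
```

```text
(no output)
```

View pics/w2c.png

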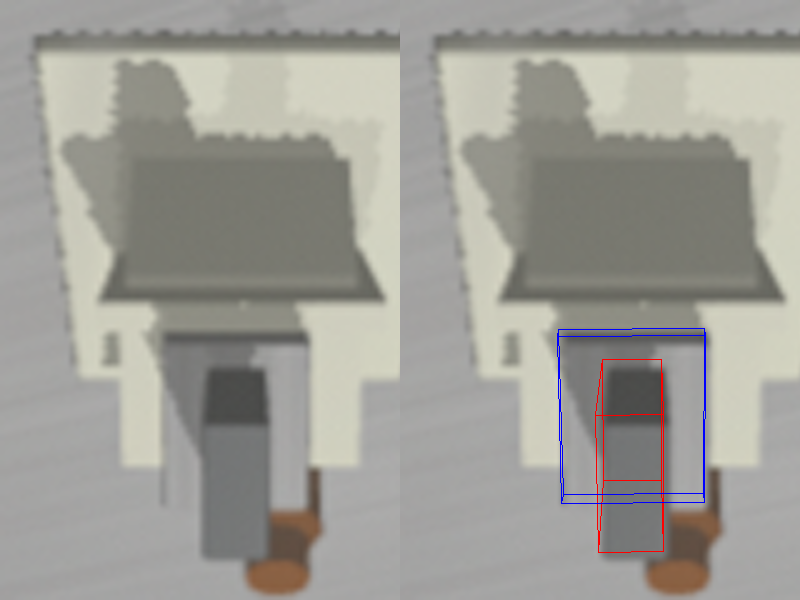

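The overlay matches to about 1 px across and 2 px along the camera's vertical, and yaw and tilt fit. I'll apply that shift and work out the approach.

```bash
python3 - <<'E'
from h import *
w=np.load("w2.npz");p=[w["K"],w["d"],w["r"],w["t"]];Rc=cv2.Rodrigues(p[2])[0]
Rt=target(160,-35);hz=-Rt.as_matrix()[:,2]
H=np.array([406,331.6,95]);d=(Rc@H+p[3].ravel())[2]
s=Rc.T@np.array([1.1,1.8,0])*d/p[0][0,0];s-=hz*(s@hz);H2=H+s;print(d,s,H2)
# hold = TCP-18.8*toolz = TCP+18.8hz
for k in(40,6): print(k,delta(Rt,H2+(k-18.8)*hz))
E
```

```text
274.3397173145895 [1.63831027 0.51775547 0.95398045] [407.63831027 332.11775547  95.95398045]
40 (array([-0.036,  0.001,  0.102]), array([ 1.552, -0.57 , -2.24 ]))
6 (array([-0.036,  0.001,  0.102]), array([ 2.285, -0.836, -3.354]))
```

```bash
python3 -m jog '0 0 0.1 0.5 -0.19 -0.75 1;0 0 0.1 1.1 -0.4 -1.5 1;0 0 0.1 1.55 -0.57 -2.24 1;0 0 0.1 1.9 -0.7 -2.8 1;0 0 0.1 2.28 -0.84 -3.35 1'; python3 -m jog '0 0 0 0 0 0 1;0 0 0 0 0 0 1'
python3 - <<'E'
from h import *
Rt=target(160,-35);hz=-Rt.as_matrix()[:,2];H2=np.array([407.6,332.1,96]);print(delta(Rt,H2+(6-18.8)*hz),env.state()["torque"])
E
```

```text
time_s: 6.85
ee_pos: [414.5, 329.1, 84.5]
ee_rot: [179.8, 35.0, 160.0]
force: [-0.4, -0.1, -0.0]
gripper_width: 91.1
time_s: 7.1
ee_pos: [412.8, 329.1, 84.0]
ee_rot: [-180.0, 34.9, 160.2]
force: [-0.1, 1.1, 0.4]
gripper_width: 91.2
(array([-0.004, -0.012, -0.031]), array([0.066, 0.02 , 0.062])) [0.12662138 0.20688912 0.01760659]
```

```bash
for i in 1 2; do python3 -m jog '0 0 0 0 0 0 0.3;0 0 0 0 0 0 0.2;0 0 0 0 0 0 0.1;0 0 0 0 0 0 0;0 0 0 0 0 0 0' 10; done; python3 -m jog '0 0 0 0 0 0 0;0 0 0 0 0 0 0' 30
```

```text
time_s: 7.72
ee_pos: [412.6, 328.8, 83.5]
ee_rot: [-179.9, 34.9, 160.2]
force: [-0.3, -0.0, -1.1]
gripper_width: 44.3
time_s: 8.35
ee_pos: [412.6, 328.5, 83.6]
ee_rot: [-179.9, 34.9, 160.2]
force: [0.2, -1.5, 0.2]
gripper_width: 12.2
time_s: 8.6
ee_pos: [412.6, 328.5, 83.6]
ee_rot: [-179.9, 34.9, 160.2]
force: [0.1, -0.2, 1.8]
gripper_width: 11.9
```

```bash
python3 -m jog '0 0 0 -0.1 0.04 0.16 0;0 0 0 -0.22 0.08 0.33 0;0 0 0 -0.32 0.12 0.49 0;0 0 0 -0.43 0.16 0.66 0;0 0 0 -0.54 0.2 0.82 0'; python3 -m jog '0 0 0 -0.27 0.1 0.41 0;0 0 0 -0.54 0.2 0.82 0;0 0 0 -0.81 0.3 1.23 0;0 0 0 -1.08 0.39 1.64 0;0 0 0 -1.5 0.55 2.3 0'; python3 -m jog '0 0 0 -0.5 0.2 0.9 0;0 0 0 -0.9 0.3 1.9 0;0 0 0 -0.9 0.3 3 0;0 0 0 -0.9 0.3 4 0;0 0 0 -0.9 0.3 5 0'
python3 - <<'E'
from h import *
s=env.state();a=grab_frame("wrist");print(s["qpos"].round())
b=grab_frame("scene")
save("w3.png",np.hstack([cv2.resize(a[:300,130:380],(400,480),interpolation=cv2.INTER_CUBIC),cv2.resize(b[40:180,250:367],(400,480),interpolation=cv2.INTER_CUBIC)]))
# target: bar s=+42, hold point for hang at z ; vertical, yaw 195.2
print(delta(target(195.2,0),[541.6,26,330]))
E
```

```text
time_s: 9.22
ee_pos: [398.9, 333.9, 104.4]
ee_rot: [-179.9, 34.9, 160.2]
force: [2.1, -1.3, -1.7]
gripper_width: 11.6
time_s: 9.85
ee_pos: [360.5, 347.5, 161.7]
ee_rot: [-179.9, 34.9, 160.2]
force: [0.4, -0.2, -2.1]
gripper_width: 12.0
time_s: 10.48
ee_pos: [338.0, 355.0, 287.3]
ee_rot: [-179.9, 34.8, 160.2]
force: [0.9, -0.0, -2.6]
gripper_width: 11.9
[ 68.   6. 104. -37.  73.  10.]
(array([0.226, 7.086, 6.795]), array([  8.104, -13.214,   1.632]))
```

View pics/w3.png

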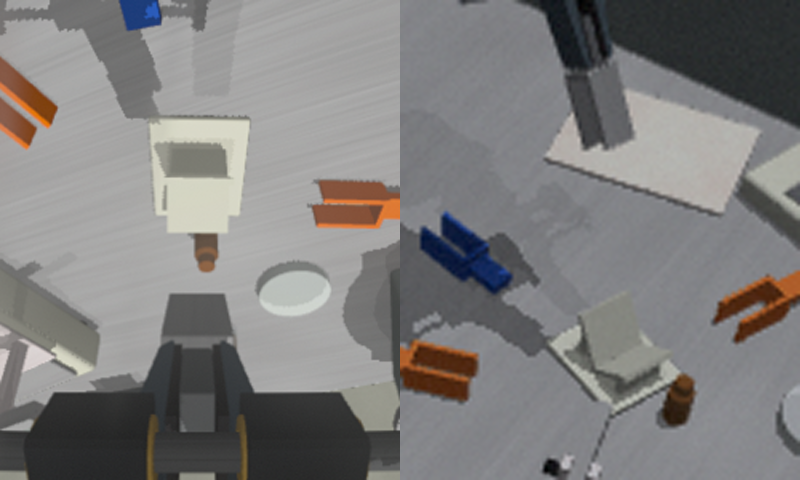

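The hanger is held squarely, and the rest is empty with the vial standing undisturbed. Next I carry it over the bar at s≈+42 mm, upright.

```bash
python3 -m jog '0.04 1.2 1.15 1 -1.7 1.2 0;0.08 2.4 2.3 2.1 -3.5 1.6 0;0.12 3.6 3.45 3.2 -5.3 1.6 0;0.16 4.8 4.6 4.3 -7.1 1.6 0;0.2 6 5.75 5.4 -8.9 1.6 0'
python3 - <<'E'
from h import *
print(delta(target(195.2,0),[541.6-2.1,27.7-.6,310]))
E
```

```text
time_s: 11.2
ee_pos: [444.8, 179.5, 323.2]
ee_rot: [-176.8, 9.3, -174.4]
force: [0.3, 0.4, -2.7]
gripper_width: 11.8
(array([0.296, 1.952, 1.964]), array([ 3.79 , -6.094, -0.53 ]))
```

```bash
python3 -m jog '0.1 0.6 0.6 1 -1.5 0 0;0.2 1.3 1.3 2.1 -3.3 0 0;0.3 1.6 1.6 3 -4.9 0 0;0.3 1.95 1.96 3.79 -6.09 -0.3 0;0.3 1.95 1.96 3.79 -6.09 -0.5 0'; python3 -m jog '0 0 0 0 0 0 0;0 0 0 0 0 0 0'
python3 - <<'E'
from h import *
print(delta(target(195.2,0),[541.6-2.1,27.7-.6,284]))
E
```

```text
time_s: 11.82
ee_pos: [540.8, 26.4, 309.0]
ee_rot: [-179.9, 0.0, -165.2]
force: [-1.0, 0.1, -2.6]
gripper_width: 11.7
time_s: 12.08
ee_pos: [539.4, 29.3, 311.6]
ee_rot: [-179.9, 0.2, -165.0]
force: [-0.1, 0.3, -2.2]
gripper_width: 11.7
(array([0.003, 0.05 , 0.034]), array([ 0.004, -0.086, -1.105]))
```

```bash
python3 -m jog '0 0.05 0 0 -0.05 -0.5 0;0 0.05 0 0 -0.08 -0.9 0;0 0.05 0 0 -0.08 -0.9 0'
python3 - <<'E'
from h import *
s=env.state();print(s["ee_pos"],s["ee_rot"])
R=Ro.from_euler("xyz",s["ee_rot"],degrees=True).as_matrix();T=s["ee_pos"]
th=np.radians(15.2);bd=np.array([-np.sin(th),np.cos(th),0]);bx=np.array([np.cos(th),np.sin(th),0]);M=np.array([552.6,-12.8,200])
out=[]
for n,(x0,y0,w,h) in(("wrist",(150,60,200,225)),("side",(195,95,80,90))):
    a=grab_frame(n);p=P(n)
    k=533/w*1.0/1.333;k=400/w
    im=cv2.resize(a[y0:y0+h,x0:x0+w],(400,int(h*k)),interpolation=cv2.INTER_CUBIC)
    def ln(A,B,c):
        q=((proj(p,[A,B])+.5-[x0,y0])*k-.5).round().astype(int);cv2.line(im,tuple(map(int,q[0])),tuple(map(int,q[1])),c,1)
    for e in(-6.5,6.5): ln(M+bd*145+bx*e,M-bd*145+bx*e,(0,255,0))
    seat=T-2.2*R[:,0]+12.4*R[:,2];hx,hy,hz=R[:,0],R[:,1],R[:,2]
    for sx in(-18,18):
      for sy in(-15,15):
        ln(seat+hx*sx+hy*sy-6*hz,seat+hx*sx+hy*sy+60*hz,(255,0,0))
      for z in(-6,60): ln(seat+hx*sx-15*hy+z*hz,seat+hx*sx+15*hy+z*hz,(255,0,0))
    for sy in(-15,15): ln(seat-18*hx+sy*hy-6*hz,seat+18*hx+sy*hy-6*hz,(255,0,0))
    out.append(im[:450])
save("w4.png",np.hstack(out))
E
```

```text
time_s: 12.45
ee_pos: [539.3, 26.4, 287.7]
ee_rot: [180.0, -0.1, -165.0]
force: [-0.1, 0.4, -1.7]
gripper_width: 11.7
[539.28444923  26.40097358 287.73374707] [ 1.79994002e+02 -1.46511355e-01 -1.65025383e+02]
```

View pics/w4.png

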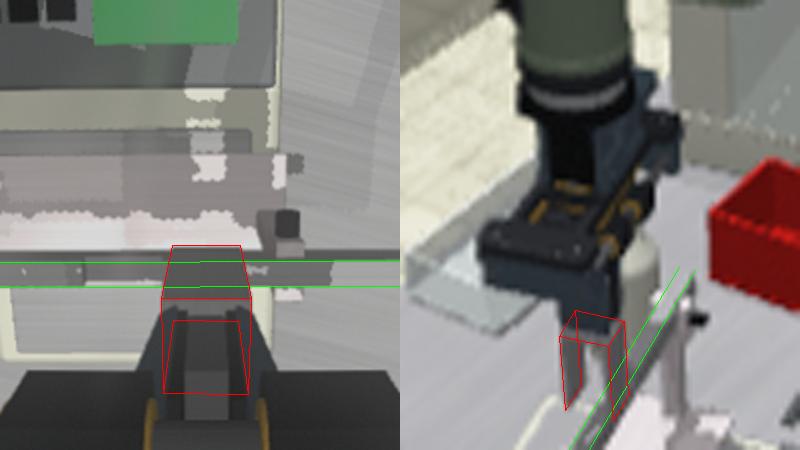

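Red (hanger) and green (bar) match the wrist view, so the legs straddle the bar. The side view shows a common offset for both, so the relative fit still holds. I'll lower step by step and watch the force.

```bash
python3 -m jog '0 0 0 0 0 -0.4 0;0 0 0 0 0 -0.8 0;0 0 0 0 0 -1.2 0;0 0 0 0 0 -1.6 0;0 0 0 0 0 -1.6 0'; python3 -m jog '0 0 0 0 0 -0.25 0;0 0 0 0 0 -0.5 0;0 0 0 0 0 -0.75 0;0 0 0 0 0 -1 0;0 0 0 0 0 -1 0'
```

```text
time_s: 13.18
ee_pos: [539.5, 26.2, 247.9]
ee_rot: [180.0, -0.1, -165.0]
force: [-0.4, -0.2, -2.2]
gripper_width: 11.8
time_s: 13.8
ee_pos: [539.8, 26.2, 223.4]
ee_rot: [-180.0, -0.1, -165.0]
force: [-0.1, 0.6, -2.1]
gripper_width: 11.7
```

```bash
python3 -m jog '0 0 0 0 0 -0.08 0;0 0 0 0 0 -0.12 0;0 0 0 0 0 -0.12 0'; python3 -m jog '0 0 0 0 0 -0.05 0;0 0 0 0 0 -0.08 0;0 0 0 0 0 -0.08 0'
```

```text
time_s: 14.18
ee_pos: [540.1, 26.2, 221.1]
ee_rot: [-180.0, 0.0, -165.0]
force: [0.1, 0.3, -1.9]
gripper_width: 11.6
time_s: 14.55
ee_pos: [540.1, 26.3, 218.9]
ee_rot: [-180.0, -0.0, -165.0]
force: [-0.1, 0.5, -2.1]
gripper_width: 11.6
```

```bash
for i in 1 2 3; do python3 -m jog '0 0 0 0 0 -0.04 0;0 0 0 0 0 -0.08 0;0 0 0 0 0 -0.08 0' | grep -E "pos|force|rot"; done
```

```text
ee_pos: [540.0, 26.2, 216.9]
ee_rot: [-180.0, -0.0, -165.0]
force: [0.3, 0.7, -1.7]
ee_pos: [540.1, 26.2, 214.9]
ee_rot: [-180.0, -0.0, -165.0]
force: [-0.2, -0.2, -2.1]
ee_pos: [540.1, 26.2, 212.9]
ee_rot: [-180.0, -0.0, -165.0]
force: [-0.4, 0.2, -1.8]
```

```bash
python3 -m jog '0 0 0 0 0 -0.04 0;0 0 0 0 0 -0.04 0' | grep -E "pos|force"; python3 -m jog '0 0 0 0 0 -0.04 0;0 0 0 0 0 -0.04 0' | grep -E "pos|force"
```

```text
ee_pos: [540.1, 26.2, 212.0]
force: [-0.8, 0.3, -2.0]
ee_pos: [540.1, 26.3, 210.9]
force: [-0.2, 0.0, -2.5]
```

```bash
python3 -m jog '0 0 0 0 0 -0.04 0;0 0 0 0 0 -0.04 0' | grep -E "pos|force"; python3 -m jog '0 0 0 0 0 -0.04 0;0 0 0 0 0 -0.04 0' | grep -E "pos|force"
```

```text
ee_pos: [540.0, 26.2, 209.9]
force: [0.5, 0.1, -2.9]
ee_pos: [540.2, 26.2, 209.2]
force: [-0.0, -0.2, -1.0]
```

```bash
python3 -m jog '0 0 0 0 0 -0.02 0;0 0 0 0 0 -0.02 0' | grep -E "pos|force"; python3 -m jog '0 0 0 0 0 -0.02 0;0 0 0 0 0 -0.02 0' | grep -E "pos|force"
```

```text
ee_pos: [540.2, 26.3, 209.2]
force: [-1.1, -1.4, 3.9]
ee_pos: [540.2, 26.2, 209.2]
force: [-2.7, 0.2, 5.9]
```

Contact at TCP z=209.2, so the seat is on the bar, pressing lightly at s≈+41. Now I slide along the bar towards the notch.

```bash
python3 -m jog '0 0 0 0.04 -0.15 0.01 0;0 0 0 0.08 -0.31 0.01 0;0 0 0 0.12 -0.46 0.01 0;0 0 0 0.17 -0.62 0.01 0;0 0 0 0.21 -0.77 0.01 0' | grep -E "pos|force|rot"; python3 -m jog '0 0 0 0.03 -0.12 0 0;0 0 0 0.06 -0.23 0 0;0 0 0 0.09 -0.35 0 0;0 0 0 0.126 -0.46 0 0;0 0 0 0.126 -0.46 0 0' | grep -E "pos|force|rot"
```

```text
ee_pos: [545.9, 8.2, 209.2]
ee_rot: [179.9, 0.1, -165.1]
force: [-1.1, 4.1, 5.9]
ee_pos: [549.1, -3.6, 209.1]
ee_rot: [179.9, 0.1, -165.1]
force: [-1.6, 3.1, 5.3]
```

```bash
python3 -m jog '0 0 0 0.02 -0.08 0 0;0 0 0 0.04 -0.16 0 0;0 0 0 0.06 -0.23 0 0;0 0 0 0.073 -0.27 0 0;0 0 0 0.073 -0.27 0 0' | grep -E "pos|force|rot"; python3 -m jog '0 0 0 0.015 -0.06 0 0;0 0 0 0.03 -0.12 0 0;0 0 0 0.045 -0.166 0 0;0 0 0 0.045 -0.166 0 0' | grep -E "pos|force|rot"
```

```text
ee_pos: [550.1, -11.7, 207.6]
ee_rot: [-180.0, -0.1, -165.1]
force: [1.1, -0.1, -3.6]
ee_pos: [551.5, -15.5, 208.3]
ee_rot: [-180.0, 0.0, -165.0]
force: [-0.3, -0.5, -2.4]
```

Contact was lost at s≈+2, so it is over the notch. I'll lower gently the ~7 mm.

```bash
python3 -m jog '0 0 0 0 0 -0.06 0;0 0 0 0 0 -0.12 0;0 0 0 0 0 -0.18 0;0 0 0 0 0 -0.22 0;0 0 0 0 0 -0.22 0' | grep -E "pos|force|rot"; python3 -m jog '0 0 0 0 0 -0.03 0;0 0 0 0 0 -0.05 0;0 0 0 0 0 -0.05 0' | grep -E "pos|force|rot"
```

```text
ee_pos: [551.4, -15.4, 202.7]
ee_rot: [-180.0, -0.0, -165.0]
force: [-0.4, 0.9, -2.3]
ee_pos: [551.4, -15.4, 201.5]
ee_rot: [-180.0, -0.0, -165.0]
force: [-0.2, -0.5, -1.1]
```

```bash
python3 -m jog '0 0 0 0 0 -0.015 0;0 0 0 0 0 -0.015 0' | grep -E "pos|force|rot"; python3 -m jog '0 0 0 0 0 -0.01 0;0 0 0 0 0 -0.01 0' | grep -E "pos|force|rot"
```

```text
ee_pos: [551.5, -15.4, 201.2]
ee_rot: [-180.0, 0.0, -165.0]
force: [0.5, -0.5, -2.5]
ee_pos: [551.5, -15.4, 201.2]
ee_rot: [-180.0, 0.0, -165.0]
force: [-0.0, -0.1, -0.2]
```

Bottomed out exactly 8 mm lower. I'll release with a small opening, since the tips are just above the bar, and rise straight up.

```bash
python3 -m jog '0 0 0 0 0 0 0.15;0 0 0 0 0 0 0.2;0 0 0 0 0 0 0.25;0 0 0 0 0 0 0.25;0 0 0 0 0 0 0.25' 5; python3 -m jog '0 0 0 0 0 0 0.25;0 0 0 0 0 0.2 0.25;0 0 0 0 0 0.5 0.25;0 0 0 0 0 1 0.25;0 0 0 0 0 1.5 0.25';python3 -m jog '0 0 0 0 0 1 0.25;0 0 0 -1 0 2.5 0.3;0 0 0 -2.5 0 3.2 0.3;0 0 0 -4 0 3.2 0.3;0 0 0 -4 0 3.2 0.3'
python3 - <<'E'
from h import *
a=grab_frame("wrist");b=grab_frame("side");c=grab_frame("scene")
save("w5.png",np.vstack([np.hstack([cv2.resize(b[120:240,190:310],(400,400),interpolation=cv2.INTER_CUBIC),cv2.resize(c[120:240,220:340],(400,400),interpolation=cv2.INTER_CUBIC)]),cv2.resize(a[:112],(800,175),interpolation=cv2.INTER_CUBIC)]))
save("w5w.png",cv2.resize(a,(800,600)))
E
```

```text
time_s: 21.68
ee_pos: [551.5, -15.4, 200.9]
ee_rot: [-180.0, 0.0, -165.0]
force: [0.1, -0.2, -0.6]
gripper_width: 22.8
time_s: 22.3
ee_pos: [551.7, -15.4, 239.7]
ee_rot: [-180.0, 0.1, -165.0]
force: [0.1, -0.6, -0.4]
gripper_width: 22.7
time_s: 22.92
ee_pos: [449.8, -15.4, 320.2]
ee_rot: [-179.9, 0.1, -165.0]
force: [0.9, 0.2, -0.1]
gripper_width: 27.5
```

View pics/w5.png

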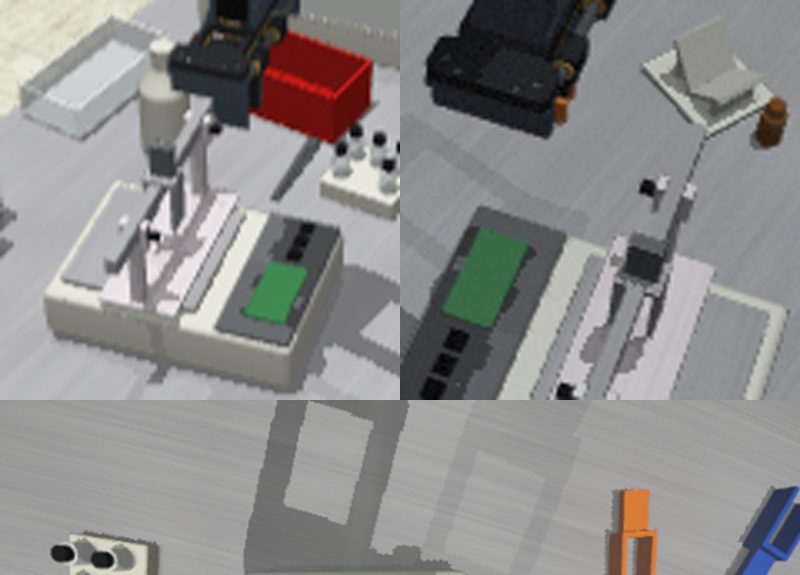

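The hanger stands upright on the bar in both views: handle at side panel (162,158) and scene panel (643,262). The rest, vial, bottle, vial block and bin stand as before. One last stillness check, then I hand it in.

```bash
python3 - <<'E'
from h import *
b=[grab_frame(n)[120:240,220:340].astype(int) for n in("side","scene")]
np.save("b.npy",b)
E
python3 -m jog '0 0 0 0 0 0 0.3;0 0 0 0 0 0 0.3;0 0 0 0 0 0 0.3;0 0 0 0 0 0 0.3;0 0 0 0 0 0 0.3' | head -1
python3 - <<'E'
from h import *
b=np.load("b.npy")
for i,n in enumerate(("side","scene")):
    d=abs(grab_frame(n)[120:240,220:340].astype(int)-b[i]).max(2);print(n,d.max(),(d>25).sum(),np.argwhere(d>25)[:4].tolist())
env.job_done()
E
```

```text
time_s: 23.8
side 62 42 [[5, 31], [6, 31], [6, 49], [6, 56]]
scene 65 92 [[0, 22], [0, 64], [1, 21], [1, 61]]
the job is handed in; nothing more can be done
```

The saddle hanger is hanging in the bar's notch, released and upright, and the job is handed in at about 24 s of the 67 s allowed.

I took the bare steel hanger (not the orange or blue look-alikes) by its handle and drew it out along its own axis. I set it astride the bar about 41 mm from mid-bar, on the rest side, and slid it along with about 8 N of downward press until it was over the notch. There it went down with no resistance.

- **Seating:** it bottomed out exactly 8.0 mm below the bar-top contact height (tool height 209.2 mm, then 201.2 mm), which is the notch depth. The force on the tool was near zero after release.
- **Pictures after release:** the side and scene views show it upright on the bar, with the gripper clear. The rest, vial, wash bottle, vial block and bin look as before. Jar, dish and tweezers positions were not re-measured.
- **Stillness:** the two-picture check did not come out clean. 42 pixels in the side view and 92 in the scene view changed. The few positions I printed lie at the top edge of the crops, where the gripper was still settling, not at the hanger. I did not check the rest of them.
- **Disagreement:** the side camera's overlay was off by a few pixels for hanger and bar alike, so I relied on the wrist camera and the contact forces.

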